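Turn the mirrored keeper plates over and run the spraying rack home

TASK

The L-shaped brass keeper plates leaning on the sliding rack must all show the same hand, seen from above, as the pattern plate screwed to the board, whichever way they lean. Tip every mirrored plate over in its groove so that it leans on the opposite rail, leaving the plates that already match as they lie; then push the rack's carriage fully home against its rear buffers with all plates still leaning in the groove. Do not disturb the other things on the bench.

Things in the scene. Friction and masses are not known exactly. Their poses are not given: they have to be found in the camera images.
- plate_1: (mm) loose flat L-shaped brass plate, 6 thick, 0.17 kg: limb 100 high, 28 wide; foot 64 wide, 28 high. Origin: mid-thickness, middle of the foot's width, 5.3 up from the foot edge. x runs up the limb (top at x = +94.7), y along the foot (limb covers y = +4 to +32, foot -32 to +32). z is normal to the plate: z pointing upward = the pattern's hand, z pointing downward = mirrored
- plate_2: plate with the same shape, size and axes as plate_1. Each plate stands on its foot edge in the carriage's groove and leans 40 degrees above level on its back or front rail, either face up
- plate_3: plate with the same shape, size and axes as plate_1. A plate is tipped by pushing its limb near the top from the rail side, horizontally across the groove (about 2 N): it pivots upright on its foot, then falls onto the opposite rail
- plate_4: plate with the same shape, size and axes as plate_1. While a plate is tipped its top edge rises from 69 to 100 mm above the groove floor: the fingertips should rise with it, reaching only 15 to 30 mm below the edge, or the edge catches higher up on the gripper
- pattern: fixed grey board, 130x100x12 mm, with an identical L plate screwed flat on it that shows the right hand seen from above; origin under the board's centre, z up; the limb points along +x on the +y side, the foot reaches toward -y. Only to look at
- carriage (a joint): slide of the aluminium carriage that holds the plates: 0 = as found, toward the robot; 0.060 m = home against the rubber buffers at the back; rubs with about 5 N, stays where it is left. 22 mm high pins in its groove part four places, centred 127 and 42 mm either side of its middle
- carriage_mid (a point): (mm) on the carriage, middle of the groove floor, 20 mm above the worktop. x = the way the carriage slides home (away from the robot), y along the groove, z up. Groove 12 wide between 8 high kerbs. Round rails run along y at x = -51 and +51, tops 43 above this point. Tops of leaning plates: x about -75 or +75, up to 69 above this point; an upright plate reaches 100
- push_plate (a point): on the carriage: centre of the front face of its upright push plate (80 mm wide along y, from 13 to 47 mm above the worktop), 33 mm above the worktop; axes as carriage_mid; push it along +x to run the carriage home
- tape_roll: bystander: roll of tape, 96 mm across, 25 high, lying flat; origin at the centre of its underside
- tapping_mallet: bystander: small wooden mallet, 125 long; origin at the centre of its underside
- mixing_bowl: bystander: steel bowl, 125 across, 55 high; origin at the centre of its underside
- stopwatch: bystander: black stopwatch, 71x60x19; origin at the centre of its underside
- crucible_1: bystander: small white crucible, 44 across, 37 high; origin at the centre of its underside
- sample_tin_c: bystander: white sample tin, 70 across, 30 high; origin at the centre of its underside
Not all that is in view belongs to the job. What is shaped like the plate_1 but green or purple is not meant.

How it is judged:
By the outcome, as a careful person would: the job done as asked, in the order asked, and still so for the second after the job is handed in, with the robot touching nothing.
It also fails if it takes over 56 s, if anything falls off the work surface, if the arm or the gripper's body presses on something with over 40 N, if the wrist force passes 120 N, or if a joint passes its speed limit or range.

ROBOT

A 7-joint arm with a two-finger parallel gripper is mounted at the origin on a cart in front of the work surface, level with it; the furniture and walls round the work are solid. World frame = base frame: x ahead of the robot, y to its left, z up, the work surface at z = 0. Lengths are in m, angles in rad, forces in N, time in s.
With the tool pointing down it reaches from about 0.425 to 0.875 m from the base axis. Payload 4.7 kg.
Tool frame: the origin (TCP) lies at the very end of the fingers, on their centre line; the grasp point (between the pads) lies 19 mm behind it; z points along the fingers, y is the line along which they close (so a half turn about z gives the same grasp; the last joint's range is limited). The gripper opens to 87 mm and grips with 3 to 60 N. Pads are 19 mm wide; open, the fingers measure 117 mm over their backs; the gripper's body (75 mm by 190 mm) begins 51 mm behind the grasp point.
Start: joints at [1.325, 0.321, -0.07, 1.45, 0.023, 1.371, -0.057], TCP at [0.167, -0.628, 0.223] pointing down, gripper open.
Joint ranges: [-2.86, 2.86], [-0.3, 2.09], [-1.38, 1.24], [0.06, 2.45], [-1.56, 4.7], [0.09, 2.05], [-2.69, 2.69]. Speed limits (rad/s): [2.57, 2.57, 3.14, 3.14, 3.14, 3.14, 3.14].

INTERFACE

Orientations are given as a rotation vector (axis times angle).
In Python, from bench import ctrl gives the robot as it stands.
- The arm moves only by the shell command python3 -m jog 'ROWS' [FORCE]. ROWS is JSON, a list that holds one entry, the list of rows, each a list of 7 numbers: the shift along the tool's x, y, z in mm, then the turn, a rotation vector about the tool's x, y, z in degrees, then the finger opening in mm, from 0 to 87. A call has 1 to 10 rows; each row is the pose to reach, as a shift and turn from the pose commanded when the call began, along the tool's axes at that moment; what a row does not reach only later rows make up. A row lasts 1/10 s, in which the tool goes at most 50 mm and 8.59 degrees, less where a joint would pass 70% of its speed; a pose out of reach is approached as far as the arm can. A call with a gripper value outside its range is refused whole. The fingers move at their own pace and stop on an object; FORCE is the grip in N (left out, the last holds). Time passes only in rows, so rows that repeat a pose let the fingers close. It gives the time, the measured TCP pose, the force, the opening and the grip force at its end, in the units of the state.
- ctrl.get_state(): the state, without advancing time (a new reading comes with each control period).
- ctrl.get_image(name): name is "scene" or "top" or "wrist"; returns a dict with "image" (480x640x3 uint8, red, green, blue), "depth" (480x640 float32, m along the optical axis (not along the pixel's ray), 0 where there is no reading), "fov_y" (degrees; the focal length in pixels is half the picture's height over the tangent of half this angle, whatever the lens; pixels are square), "cx", "cy" (the principal point, pixels), "k1" (the pictures are not rectified: a ray, as slopes to the right and down, at radius r is drawn at 1 + k1 r^2 times it, then the intrinsics apply), "rvec" (rotation vector, rad) and "tvec" (3), from world to camera coordinates, as OpenCV has them. Camera axes: x right, y down, z forward; pixel columns grow to the right and rows downward; lengths in m; the calibration is good to about 2 mm. A picture is of the moment at which its call begins.
- ctrl.close_job(): hands the job in; it is judged then, once.
The state is a dict: "time": time; "joint_positions": joint angles; "qd": joint speeds; "joint_torque": joint torques, N m; "position": TCP position; "tool_rot": TCP orientation; "ft_force": force on the tool from outside, world axes, zero at the start; "torque": the same for the moment, N m; "grip_width": opening from 0.0 (shut) to 1.0 (fully open); "grip_force": force on a finger pad.
Only numpy, scipy, OpenCV 4.12 (cv2) and the standard library are available. Lean on these libraries where they do the work, as an engineer would, in place of code of your own. Each camera call takes 0.05 s, during which the arm holds its last target. There are 200 camera calls.

## Working session

There is one attempt and no reset: what is moved stays moved. The work goes in short steps, Python scripts to look and compute and a shell command to move; the robot and the scene stay as the last step left them, time stands still between calls to the robot, and variables do not carry over. Pictures are saved under pics/ and viewed, at most 10 in all, crops included, and the job is handed in when it is done.

```bash
ls; mkdir -p pics; cat > h.py <<'E'
import numpy as np, cv2
from bench import ctrl
def cam(n):
    d=ctrl.get_image(n); h=d["image"].shape[0]
    f=h/2/np.tan(np.radians(d["fov_y"])/2)
    d["f"]=f; d["R"]=cv2.Rodrigues(np.array(d["rvec"],float))[0]; d["t"]=np.array(d["tvec"],float); return d
def world(d):
    """HxWx3 world points from depth"""
    h,w=d["depth"].shape; u,v=np.meshgrid(np.arange(w),np.arange(h))
    K=np.array([[d["f"],0,d["cx"]],[0,d["f"],d["cy"]],[0,0,1.]])
    p=cv2.undistortPoints(np.stack([u,v],-1).reshape(-1,1,2).astype(float),K,np.array([d["k1"],0,0,0.])).reshape(h,w,2)
    z=d["depth"][...,None]; c=np.concatenate([p*z,z],-1)
    return (c-d["t"])@d["R"]
def proj(d,P):
    K=np.array([[d["f"],0,d["cx"]],[0,d["f"],d["cy"]],[0,0,1.]])
    return cv2.projectPoints(np.array(P,float).reshape(-1,3),np.array(d["rvec"],float),d["t"],K,np.array([d["k1"],0,0,0.]))[0].reshape(-1,2)
def save(n,im): cv2.imwrite("pics/"+n,im[...,::-1])
E
python3 - <<'E'
from h import *
import pickle
for n in ("top","scene"):
    d=cam(n); save(n+"0.png",d["image"]); pickle.dump(d,open(n+".pkl","wb"))
    print(n,d["f"],d["k1"],-d["R"].T@d["t"],d["R"][2])
s=ctrl.get_state(); print(s["position"],s["tool_rot"],s["time"])
E
```

```text
pics
top 505.877526444258 -0.06836679655339677 [0.43149594 0.04648041 1.406668  ] [ 0.05181519  0.01945959 -0.99846708]
scene 623.4661596311901 0.018859147162575345 [-0.43723126  1.30822994  1.40406935] [ 0.45798491 -0.59951029 -0.65638193]
[ 0.16677284 -0.62773495  0.22156518] [-3.11344628e+00 -4.06741010e-01  5.57554613e-04] 0.1
```

View pics/top0.png

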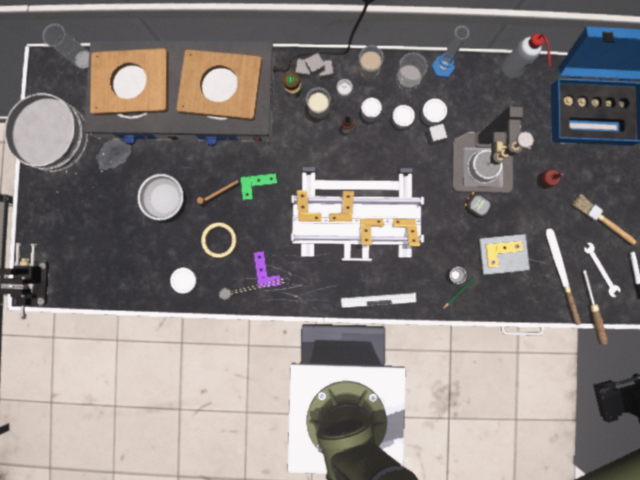

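View pics/scene0.png

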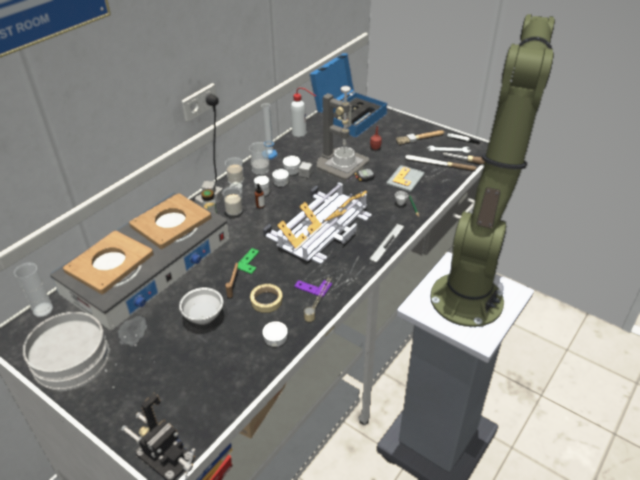

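The top view shows the rack at about (358,215). Two plates lean back, at (307,207) and (343,207), and two lean front, at (370,232) and (408,232). The pattern is at (504,253). The green L at (257,185) and the purple L at (265,270) are decoys. I'll enlarge the rack and pattern to confirm.

```bash
python3 - <<'E'
from h import *
import pickle
d=pickle.load(open("top.pkl","rb")); W=world(d)
im=d["image"][160:285,280:540]
save("crop.png",cv2.resize(im,None,fx=3,fy=3,interpolation=cv2.INTER_CUBIC))
hsv=cv2.cvtColor(d["image"],cv2.COLOR_RGB2HSV)
m=((hsv[...,0]>12)&(hsv[...,0]<30)&(hsv[...,1]>130)&(hsv[...,2]>90)).astype(np.uint8)
m[:160]=0;m[285:]=0;m[:,:280]=0;m[:,540:]=0
n,l,st,c=cv2.connectedComponentsWithStats(m)
for i in range(1,n):
    if st[i,4]>60:
        P=W[l==i]; print(st[i],c[i].round(),P.min(0).round(3),P.max(0).round(3),P.mean(0).round(3))
        q=P[P[:,2]>P[:,2].max()-.012]; print('  top',q.mean(0).round(3),q[:,1].min(),q[:,1].max())
# rails: pixel samples
for v in range(165,265,2): print(v, W[v,325].round(3), W[v,356].round(3),W[v,388].round(3))
E
```

```text
[297 192  23  28 268] [305. 208.] [0.431 0.046 0.02 ] [0.619 0.15  1.407] [0.58  0.13  0.058]
  top [0.431 0.046 1.407] 0.046480414872241936 0.046480414872241936
[331 192  21  28 247] [345. 208.] [0.431 0.006 0.02 ] [0.621 0.059 1.407] [0.581 0.023 0.065]
  top [0.431 0.046 1.407] 0.046480414872241936 0.046480414872241936
[362 220  20  23 195] [368. 229.] [ 0.431 -0.078  0.024] [0.555 0.046 1.407] [ 0.528 -0.041  0.06 ]
  top [0.431 0.046 1.407] 0.046480414872241936 0.046480414872241936
[394 220  21   5  94] [404. 222.] [ 0.544 -0.168  0.022] [ 0.558 -0.113  0.043] [ 0.551 -0.141  0.034]
  top [ 0.549 -0.142  0.036] -0.16754694220018845 -0.11271627432685896
[408 226  11  18 133] [412. 235.] [ 0.492 -0.171  0.043] [ 0.54  -0.148  0.091] [ 0.515 -0.158  0.067]
  top [ 0.496 -0.159  0.083] -0.17061699221048163 -0.14956883951801464
165 [ 0.709  0.08  -0.001] [ 0.711 -0.007 -0.   ] [ 0.713 -0.097 -0.002]
167 [0.703 0.08  0.002] [ 0.705 -0.007  0.001] [ 0.709 -0.098 -0.006]
169 [ 0.699  0.08  -0.006] [ 0.7   -0.007 -0.001] [ 0.701 -0.097  0.002]
171 [0.692 0.079 0.   ] [ 0.695 -0.008 -0.00
[... 2593 characters left out ...]
0.486 -0.012  0.002] [ 0.488 -0.101  0.   ]
247 [ 0.478  0.074 -0.003] [ 0.481 -0.013 -0.006] [ 0.483 -0.102 -0.002]
249 [ 0.473  0.074 -0.002] [ 0.475 -0.013 -0.003] [ 0.477 -0.102 -0.001]
251 [ 0.467  0.073 -0.003] [ 0.469 -0.013 -0.002] [ 0.472 -0.102  0.001]
253 [ 0.462  0.073 -0.002] [ 0.464 -0.013 -0.004] [ 0.466 -0.102 -0.005]
255 [ 0.456  0.073 -0.005] [ 0.458 -0.013 -0.005] [ 0.461 -0.102 -0.   ]
257 [ 0.45   0.073 -0.002] [ 0.453 -0.013 -0.004] [ 0.455 -0.102 -0.004]
259 [ 0.445  0.073 -0.004] [ 0.447 -0.011  0.045] [ 0.45  -0.102 -0.001]
261 [ 0.439  0.073 -0.004] [ 0.442 -0.013  0.001] [ 0.444 -0.102  0.001]
263 [ 0.434  0.073 -0.005] [ 0.436 -0.014  0.001] [ 0.438 -0.102  0.   ]
```

View pics/crop.png

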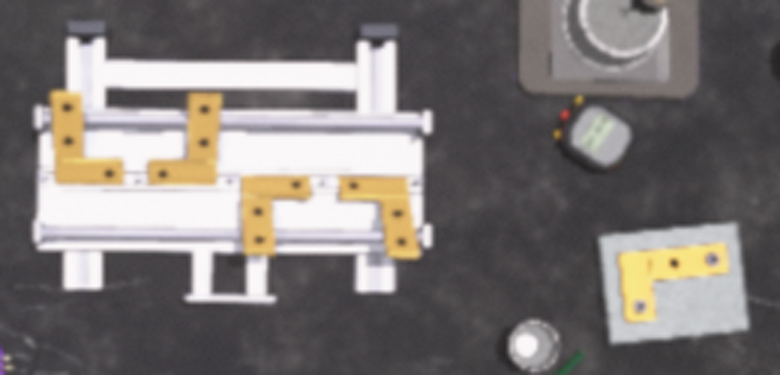

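In the enlarged crop, the pattern's limb points right with its foot down, so with the limb turned up the foot is to the right.
- **Plates at (305,208) and (408,232)**: the first has its limb up and foot right. The second has its limb down and foot left. Both match, so I leave them.
- **Plates at (345,208) and (368,229)**: the first has its limb up and foot left. The second has its limb down and foot right. Both are mirrored, so B (back) is tipped to the front and C (front) to the back.

Next come the exact limb positions, cross-checked in the scene view.

```bash
python3 - <<'E'
from h import *
import pickle
d=pickle.load(open("top.pkl","rb")); s=pickle.load(open("scene.pkl","rb"))
def brass(d,W):
    hsv=cv2.cvtColor(d["image"],cv2.COLOR_RGB2HSV)
    return (hsv[...,0]>10)&(hsv[...,0]<32)&(hsv[...,1]>110)&(d["depth"]>0)
for n,d in (("top",d),("scene",s)):
    W=world(d); b=brass(d,W)
    box=(W[...,0]>.44)&(W[...,0]<.66)&(W[...,1]>-.19)&(W[...,1]<.17)
    for nm,y0,y1 in (("A",.07,.17),("B",-.008,.07),("C",-.09,-.012),("D",-.19,-.1)):
        q=W[b&box&(W[...,2]>.06)&(W[...,2]<.1)&(W[...,1]>y0)&(W[...,1]<y1)]
        print(n,nm,len(q),q.mean(0).round(4),np.percentile(q,[3,97],axis=0).round(4).tolist())
    r=W[box&(W[...,2]>.052)&(W[...,2]<.068)&~b]
    for lo,hi in((.49,.52),(.59,.62)):
        k=r[(r[:,0]>lo)&(r[:,0]<hi)]; print(n,"rail",np.polyfit(k[:,1],k[:,0],1).round(4),k[:,2].max().round(4),k[:,1].min(),k[:,1].max())
    k=W[(W[...,0]>.425)&(W[...,0]<.475)&(abs(W[...,1]+.01)<.07)&(W[...,2]>.03)&(W[...,2]<.06)]
    print("push",len(k),k.mean(0),k.min(0),k.max(0))
E
```

```text
top A 133 [0.6051 0.1372 0.0765] [[0.589, 0.126, 0.0616], [0.6208, 0.1496, 0.0912]]
top B 139 [0.6077 0.0164 0.0775] [[0.5898, 0.004, 0.0615], [0.6236, 0.0284, 0.0928]]
top C 112 [ 0.5029 -0.0344  0.0762] [[0.4868, -0.0454, 0.0613], [0.5192, -0.0241, 0.091]]
top D 130 [ 0.5044 -0.1587  0.0763] [[0.4867, -0.1701, 0.0611], [0.5228, -0.147, 0.0911]]
top rail [-0.014   0.5041] 0.0678 -0.18518740045225782 0.16157095529475662
top rail [-0.0135  0.6049] 0.0679 -0.18360960292748996 0.16480113013217826
push 78 [ 0.44700661 -0.01460619  0.0446194 ] [ 0.44370551 -0.05174487  0.03836438] [0.45026408 0.02629044 0.05085969]
scene A 90 [0.6015 0.1358 0.0766] [[0.5821, 0.1197, 0.0609], [0.6194, 0.1493, 0.0915]]
scene B 77 [0.6036 0.0162 0.0775] [[0.5848, 0.0017, 0.0614], [0.6202, 0.0315, 0.0927]]
scene C 25 [ 0.5025 -0.0301  0.075 ] [[0.4854, -0.0423, 0.0605], [0.5192, -0.0188, 0.0905]]
scene D 25 [ 0.5019 -0.1557  0.0778] [[0.4847, -0.175, 0.0616], [0.5223, -0.1401, 0.0966]]
scene rail [-0.0131  0.5001] 0.0679 -0.18754553192168175 0.16986911476590297
scene rail [-0.0098  0.6016] 0.068 -0.18598466483207954 0.16551901885251152
push 83 [ 0.44200271 -0.01041115  0.04096648] [ 0.43511939 -0.05610869  0.03021565] [0.44949717 0.03337915 0.05370635]
```

```bash
python3 -m jog '[[[40,-30,0,0,0,8,0],[80,-60,0,0,0,14.2,0],[120,-90,0,0,0,14.2,0],[160,-120,0,0,0,14.2,0],[200,-150,0,0,0,14.2,0],[240,-180,0,0,0,14.2,0],[280,-210,0,0,0,14.2,0],[320,-240,0,0,0,14.2,0],[360,-270,0,0,0,14.2,0],[400,-300,0,0,0,14.2,0]]]' 10; python3 -c "
from bench import ctrl;s=ctrl.get_state();print(s['position'],s['tool_rot'],s['grip_width'])"
```

```text
time: 1.1
position: [0.4771, -0.2337, 0.2224]
tool_rot: [3.141, 0.018, -0.0]
ft_force: [0.7, -0.7, 0.7]
grip_width: 0.175
grip_force: 0.0
[ 0.47712351 -0.23374933  0.22238526] [ 3.14121727e+00  1.83923566e-02 -3.45317172e-04] 0.17515888106360056
```

```bash
python3 -m jog '[[[32,-36,0,0,0,0,0],[64,-72,0,0,0,0,0],[96,-108,0,0,0,0,0],[128,-144,0,0,0,0,0],[160,-180,0,0,0,0,0],[180,-216,0,0,0,0,0],[194,-250,0,0,0,0,0],[194,-250,0,0,0,0,0]]]'; python3 - <<'E'
from h import *
s=ctrl.get_state(); print(s["position"],s["tool_rot"])
d=cam("wrist"); save("w1.png",d["image"]); W=world(d)
hsv=cv2.cvtColor(d["image"],cv2.COLOR_RGB2HSV)
b=(hsv[...,0]>10)&(hsv[...,0]<32)&(hsv[...,1]>110)&(d["depth"]>0)
for nm,y0,y1 in (("A",.07,.17),("B",-.008,.07),("C",-.09,-.012),("D",-.19,-.1)):
    for z0,z1 in((.06,.08),(.08,.1)):
        q=W[b&(W[...,2]>z0)&(W[...,2]<z1)&(W[...,1]>y0)&(W[...,1]<y1)&(W[...,0]<.7)&(W[...,0]>.4)]
        if len(q)>20: print(nm,len(q),np.percentile(q,[1,50,99],axis=0).round(4).tolist())
E
```

```text
time: 1.9
position: [0.6677, 0.0254, 0.2215]
tool_rot: [-3.136, -0.034, 0.002]
ft_force: [0.1, 0.7, 0.3]
grip_width: 0.002
grip_force: 0.0
[0.66767635 0.02538909 0.22153334] [-3.13577618e+00 -3.43724047e-02  1.69021105e-03]
A 152 [[0.5974, 0.121, 0.0699], [0.6055, 0.1349, 0.0773], [0.611, 0.1479, 0.0799]]
A 571 [[0.6078, 0.1212, 0.0801], [0.6184, 0.134, 0.0876], [0.6233, 0.1476, 0.0911]]
B 34 [[0.5881, 0.002, 0.0609], [0.6008, 0.0246, 0.0727], [0.6094, 0.0254, 0.0797]]
B 186 [[0.6093, 0.0014, 0.0806], [0.6216, 0.0058, 0.0882], [0.6243, 0.0265, 0.0914]]
D 1308 [[0.4998, -0.174, 0.0602], [0.511, -0.1598, 0.0702], [0.5229, -0.1467, 0.0799]]
D 442 [[0.4922, -0.1743, 0.0801], [0.4964, -0.1591, 0.0838], [0.5019, -0.1465, 0.0873]]
```

View pics/w1.png

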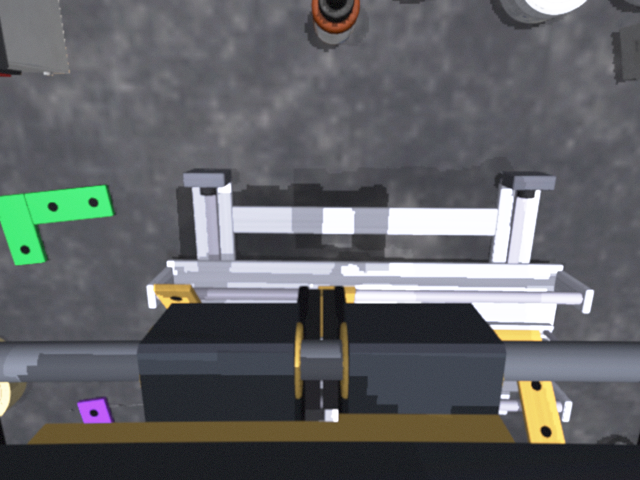

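The wrist view shows the fingers beyond the back rail at (325,330), with B's limb top at about (335,293). The way down behind the rail is clear.

```bash
python3 -m jog '[[[0,0,35,0,0,0,0],[0,0,70,0,0,0,0],[0,0,105,0,0,0,0],[0,0,135,0,0,0,0],[0,0,150,0,0,0,0],[0,0,155,0,0,0,0],[0,0,155,0,0,0,0],[0,0,155,0,0,0,0]]]'
```

```text
time: 2.75
position: [0.6687, 0.0166, 0.0694]
tool_rot: [3.141, 0.018, 0.004]
ft_force: [-0.8, -0.5, 0.7]
grip_width: 0.004
grip_force: 0.0
```

```bash
python3 -m jog '[[[-12,0,0,0,0,0,0],[-24,0,0,0,0,0,0],[-30,0,0,0,0,0,0],[-34,0,-1,0,0,0,0],[-38,0,-4,0,0,0,0],[-42,0,-8,0,0,0,0],[-46,0,-12,0,0,0,0],[-50,0,-15,0,0,0,0],[-54,0,-18,0,0,0,0],[-58,0,-20,0,0,0,0]]]'; python3 -c "
from h import *
d=cam('scene');save('s2.png',cv2.resize(d['image'][150:280,230:430],None,fx=4,fy=4))"
```

```text
time: 3.75
position: [0.6088, 0.0161, 0.0877]
tool_rot: [3.141, 0.019, -0.001]
ft_force: [1.2, 0.3, 0.4]
grip_width: 0.008
grip_force: 0.3
```

View pics/s2.png

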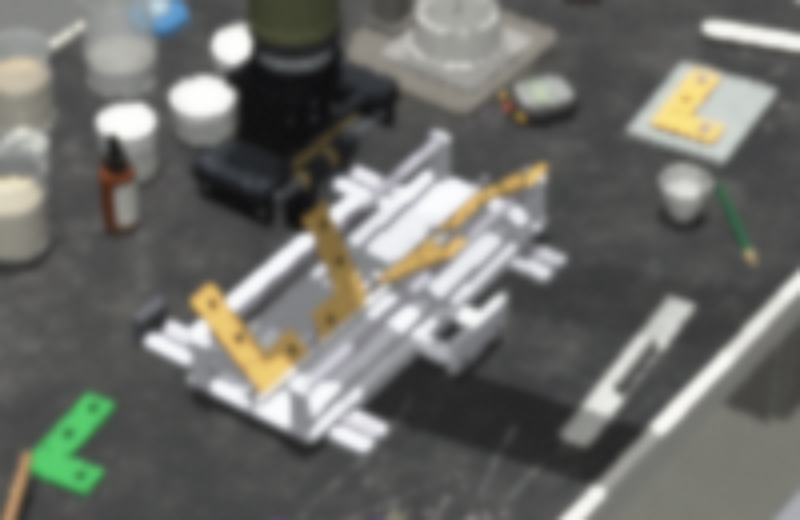

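B's limb at crop (335,255) is rising as it should, so I continue.

```bash
python3 -m jog '[[[-5,0,-3,0,0,0,0],[-10,0,-6,0,0,0,0],[-15,0,-8,0,0,0,0],[-20,0,-10,0,0,0,0],[-25,0,-11,0,0,0,0],[-30,0,-12,0,0,0,0],[-35,0,-13,0,0,0,0],[-39,0,-13,0,0,0,0],[-43,0,-13,0,0,0,0],[-47,0,-13,0,0,0,0]]]';python3 -m jog '[[[-3,0,0,0,0,0,0],[-6,0,0,0,0,0,0],[-9,0,0,0,0,0,0],[-12,0,0,0,0,0,0],[-15,0,0,0,0,0,0],[-18,0,0,0,0,0,0],[-21,0,0,0,0,0,0],[-21,0,0,0,0,0,0]]]'; python3 - <<'E'
from h import *
d=cam('scene');W=world(d)
hsv=cv2.cvtColor(d["image"],cv2.COLOR_RGB2HSV)
b=(hsv[...,0]>10)&(hsv[...,0]<32)&(hsv[...,1]>110)&(d["depth"]>0)
q=W[b&(W[...,2]>.022)&(W[...,2]<.15)&(abs(W[...,0]-.553)<.1)&(W[...,1]>-.012)&(W[...,1]<.08)]
print(len(q),np.percentile(q,[2,50,98],axis=0).round(3).tolist())
save('s3.png',cv2.resize(d['image'][150:280,230:430],None,fx=4,fy=4))
E
```

```text
time: 4.8
position: [0.5621, 0.0155, 0.1005]
tool_rot: [3.141, 0.019, -0.0]
ft_force: [-1.0, -0.6, -1.1]
grip_width: 0.004
grip_force: 0.1
time: 5.6
position: [0.5411, 0.0153, 0.1005]
tool_rot: [3.141, 0.019, -0.0]
ft_force: [0.4, 0.1, 0.5]
grip_width: 0.007
grip_force: 0.0
39 [[0.477, 0.009, 0.037], [0.507, 0.021, 0.066], [0.541, 0.049, 0.095]]
```

View pics/s3.png

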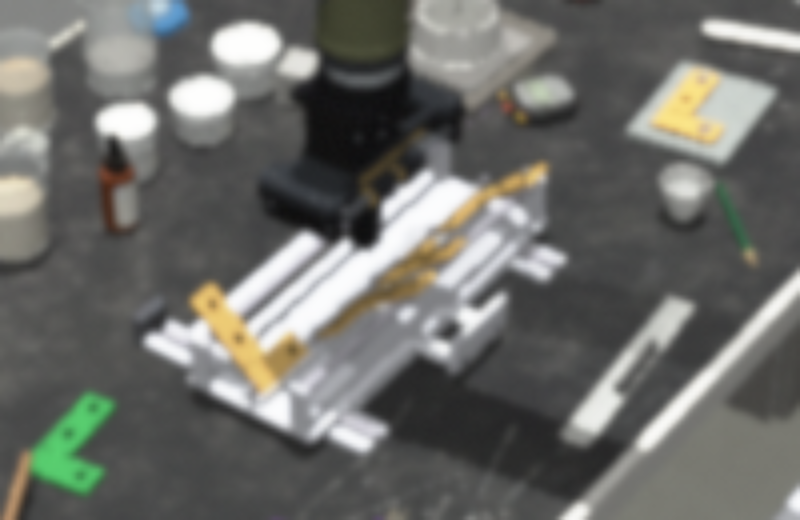

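B now leans on the front rail, in the crop at (390,300). Next is C, from the front side.

```bash
python3 -m jog '[[[0,0,-30,0,0,0,0],[0,0,-55,0,0,0,0],[-35,16,-60,0,0,0,0],[-70,32,-60,0,0,0,0],[-102,48,-60,0,0,0,0],[-102,48,-40,0,0,0,0],[-102,48,-10,0,0,0,0],[-102,48,20,0,0,0,0],[-102,48,32,0,0,0,0],[-102,48,32,0,0,0,0]]]'; python3 - <<'E'
from h import *
d=cam('wrist');W=world(d);save('w2.png',d['image'])
hsv=cv2.cvtColor(d["image"],cv2.COLOR_RGB2HSV)
b=(hsv[...,0]>10)&(hsv[...,0]<32)&(hsv[...,1]>110)&(d["depth"]>0)
for y0,y1 in((-.012,.07),(-.09,-.012)):
  q=W[b&(W[...,2]>.06)&(W[...,2]<.1)&(abs(W[...,0]-.553)<.1)&(W[...,1]>y0)&(W[...,1]<y1)]
  if len(q):print(len(q),np.percentile(q,[2,50,98],axis=0).round(3).tolist())
print(ctrl.get_state()['position'])
E
```

```text
time: 6.65
position: [0.4388, -0.0337, 0.0672]
tool_rot: [-3.141, -0.019, 0.005]
ft_force: [-0.5, 1.0, -0.1]
grip_width: 0.005
grip_force: 0.0
8513 [[0.481, -0.001, 0.061], [0.498, 0.012, 0.075], [0.516, 0.025, 0.087]]
8780 [[0.485, -0.049, 0.061], [0.502, -0.036, 0.078], [0.52, -0.023, 0.091]]
[ 0.4399985  -0.03373419  0.06854131]
```

View pics/w2.png

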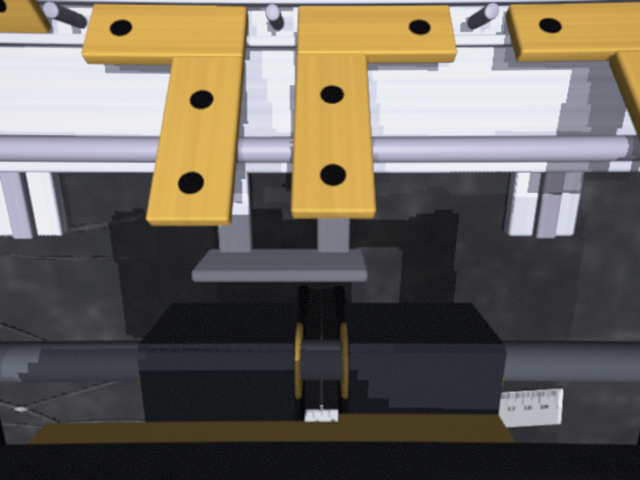

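B, at (195,130), lies well on the front rail. C's limb, at (333,130), is straight ahead of the fingers at (322,330), so I push it.

```bash
python3 -m jog '[[[12,0,0,0,0,0,0],[22,1,0,0,0,0,0],[28,1,0,0,0,0,0],[32,1,-1,0,0,0,0],[36,1,-4,0,0,0,0],[40,1,-8,0,0,0,0],[44,1,-12,0,0,0,0],[48,1,-15,0,0,0,0],[52,1,-18,0,0,0,0],[56,1,-20,0,0,0,0]]]'; python3 -m jog '[[[5,0,-3,0,0,0,0],[10,0,-6,0,0,0,0],[15,0,-8,0,0,0,0],[20,0,-10,0,0,0,0],[25,0,-11,0,0,0,0],[30,0,-12,0,0,0,0],[35,0,-13,0,0,0,0],[39,0,-13,0,0,0,0],[43,0,-13,0,0,0,0],[47,0,-13,0,0,0,0]]]';python3 -m jog '[[[3,0,0,0,0,0,0],[6,0,0,0,0,0,0],[9,0,0,0,0,0,0],[12,0,0,0,0,0,0],[15,0,0,0,0,0,0],[18,0,0,0,0,0,0],[21,0,0,0,0,0,0],[24,0,0,0,0,0,0],[24,0,0,0,0,0,0]]]'; python3 - <<'E'
from h import *
d=cam('scene');W=world(d)
hsv=cv2.cvtColor(d["image"],cv2.COLOR_RGB2HSV)
b=(hsv[...,0]>10)&(hsv[...,0]<32)&(hsv[...,1]>110)&(d["depth"]>0)
q=W[b&(W[...,2]>.022)&(W[...,2]<.15)&(abs(W[...,0]-.553)<.1)&(W[...,1]>-.09)&(W[...,1]<-.012)]
print(len(q),np.percentile(q,[2,50,98],axis=0).round(3).tolist())
save('s4.png',cv2.resize(d['image'][150:280,230:430],None,fx=4,fy=4))
E
```

```text
time: 7.7
position: [0.4967, -0.0344, 0.089]
tool_rot: [3.141, 0.019, 0.001]
ft_force: [-0.2, -1.3, 0.5]
grip_width: 0.007
grip_force: 0.3
time: 8.7
position: [0.5433, -0.0337, 0.1015]
tool_rot: [3.141, 0.019, -0.0]
ft_force: [-0.9, 0.2, 0.6]
grip_width: 0.007
grip_force: 0.0
time: 9.6
position: [0.5675, -0.0334, 0.1015]
tool_rot: [-3.141, -0.019, -0.0]
ft_force: [0.5, 0.9, 0.0]
grip_width: 0.007
grip_force: 0.0
165 [[0.551, -0.078, 0.029], [0.575, -0.036, 0.046], [0.621, -0.02, 0.089]]
```

View pics/s4.png

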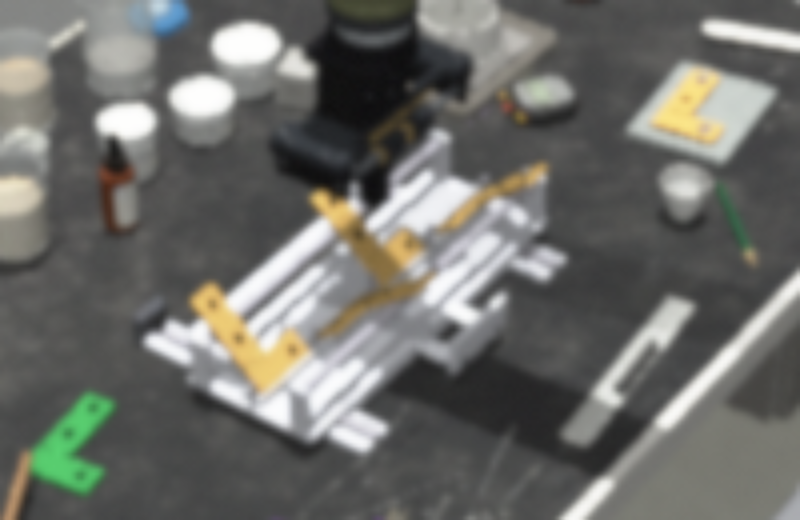

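C now leans on the back rail, at crop (360,235). Next I push the carriage home.

```bash
python3 -m jog '[[[0,0,-30,0,0,0,0],[0,0,-60,0,0,0,0],[-36,-6,-60,0,0,0,0],[-72,-12,-60,0,0,0,0],[-108,-18,-60,0,0,0,0],[-143,-24,-60,0,0,0,0],[-143,-24,-60,0,0,0,0],[-143,-24,-30,0,0,0,0],[-143,-24,0,0,0,0,0],[-143,-24,15,0,0,0,0]]]'; python3 -m jog '[[[0,0,0,0,0,0,0],[0,0,0,0,0,0,0]]]'; python3 - <<'E'
from h import *
d=cam('wrist');W=world(d)
k=W[(W[...,0]>.42)&(W[...,0]<.475)&(abs(W[...,1]+.01)<.07)&(W[...,2]>.036)&(W[...,2]<.055)]
print(len(k),np.percentile(k,[1,50,99],axis=0).round(4))
save('w3.png',d['image'])
E
```

```text
time: 10.65
position: [0.423, -0.0112, 0.0847]
tool_rot: [-3.141, -0.019, 0.003]
ft_force: [-0.7, 1.3, 0.9]
grip_width: 0.004
grip_force: 0.0
time: 10.85
position: [0.4244, -0.011, 0.0869]
tool_rot: [-3.141, -0.019, -0.001]
ft_force: [-0.3, -0.5, -0.3]
grip_width: 0.009
grip_force: 0.0
2597 [[ 0.4432 -0.0526  0.0364]
 [ 0.4475 -0.0146  0.0453]
 [ 0.45    0.0244  0.0472]]
```

View pics/w3.png

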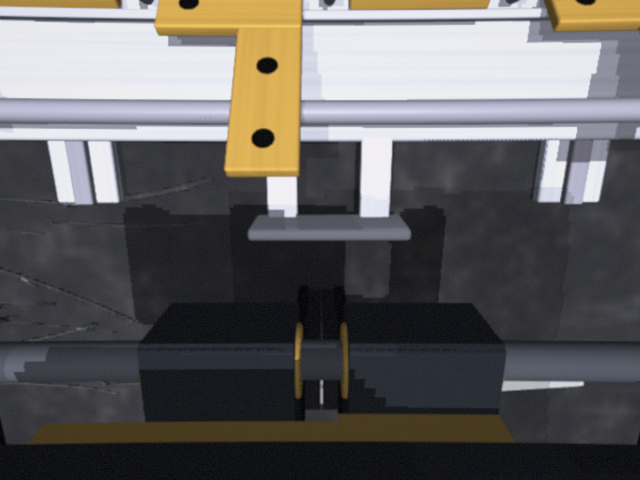

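The push plate at (330,228) is ahead of the fingers at (322,330). Its front face is at x≈0.444 and its middle at y≈-0.014.

```bash
python3 -m jog '[[[0,3,20,0,0,0,0],[0,3,40,0,0,0,0],[0,3,53,0,0,0,0],[0,3,53,0,0,0,0],[4,3,53,0,0,0,0],[8,3,53,0,0,0,0],[11,3,53,0,0,0,0],[14,3,53,0,0,0,0],[17,3,53,0,0,0,0],[20,3,53,0,0,0,0]]]';  python3 -m jog '[[[4,0,0,0,0,0,0],[8,0,0,0,0,0,0],[12,0,0,0,0,0,0],[16,0,0,0,0,0,0],[20,0,0,0,0,0,0],[24,0,0,0,0,0,0],[28,0,0,0,0,0,0],[32,0,0,0,0,0,0]]]'
```

```text
time: 11.9
position: [0.4427, -0.014, 0.0338]
tool_rot: [3.141, 0.019, -0.005]
ft_force: [-5.0, 0.0, 3.3]
grip_width: 0.005
grip_force: 2.8
time: 12.7
position: [0.4746, -0.0136, 0.0337]
tool_rot: [3.141, 0.019, -0.005]
ft_force: [-5.5, 0.8, 4.3]
grip_width: 0.003
grip_force: 2.9
```

```bash
python3 -m jog '[[[3,0,0,0,0,0,0],[6,0,0,0,0,0,0],[9,0,0,0,0,0,0],[12,0,0,0,0,0,0],[14,0,0,0,0,0,0],[16,0,0,0,0,0,0],[18,0,0,0,0,0,0],[18,0,0,0,0,0,0]]]'; python3 -m jog '[[[1,0,0,0,0,0,0],[2,0,0,0,0,0,0],[3,0,0,0,0,0,0],[3,0,0,0,0,0,0]]]'
```

```text
time: 13.5
position: [0.4916, -0.0134, 0.0335]
tool_rot: [3.141, 0.018, -0.009]
ft_force: [-7.9, 0.1, 5.5]
grip_width: 0.007
grip_force: 3.9
time: 13.9
position: [0.4916, -0.0134, 0.033]
tool_rot: [3.14, 0.018, -0.019]
ft_force: [-15.4, -0.7, 11.1]
grip_width: 0.008
grip_force: 7.4
```

```bash
python3 -m jog '[[[1,0,0,0,0,0,0],[2,0,0,0,0,0,0],[2,0,0,0,0,0,0]]]'; python3 -m jog '[[[-6,0,0,0,0,0,0],[-15,0,0,0,0,0,0],[-30,0,0,0,0,0,0],[-45,0,0,0,0,0,0],[-60,0,0,0,0,0,0],[-64,0,-30,0,0,0,0],[-64,0,-70,0,0,0,0],[-64,0,-110,0,0,0,0],[-64,0,-140,0,0,0,0],[-64,0,-140,0,0,0,0]]]'; python3 - <<'E'
from h import *
d=cam('top');W=world(d);save('t5.png',cv2.resize(d["image"][150:290,270:540],None,fx=2.9,fy=2.9,interpolation=cv2.INTER_CUBIC))
for n in('top','scene'):
    d=cam(n);W=world(d)
    r=W[(W[...,2]>.052)&(W[...,2]<.068)&(W[...,1]>-.19)&(W[...,1]<.17)]
    for lo,hi in((.55,.577),(.652,.675)):
        k=r[(r[:,0]>lo)&(r[:,0]<hi)]; print(n,len(k),np.polyfit(k[:,1],k[:,0],1).round(4))
E
```

```text
time: 14.2
position: [0.4917, -0.0134, 0.0327]
tool_rot: [3.14, 0.018, -0.025]
ft_force: [-19.1, 0.5, 14.4]
grip_width: 0.006
grip_force: 9.6
time: 15.2
position: [0.4387, -0.0142, 0.1787]
tool_rot: [3.139, 0.019, 0.017]
ft_force: [0.6, 0.4, -0.3]
grip_width: 0.003
grip_force: 0.0
top 499 [-0.0159  0.5644]
top 470 [-0.0174  0.664 ]
scene 184 [-0.0148  0.5602]
scene 223 [-0.0125  0.6609]
```

View pics/t5.png

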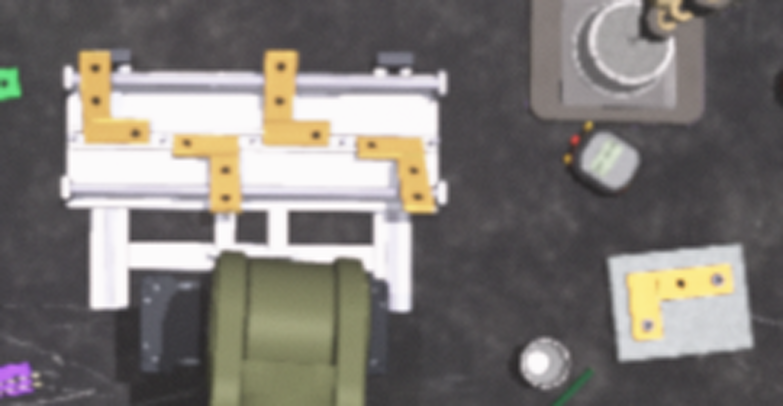

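The picture shows all four plates leaning in the groove with the pattern's hand, at crop (110,97), (215,175), (290,97) and (400,175). Both views put rail travel at 59–60 mm with the buffers met, so the carriage is home.

```bash
python3 -m jog '[[[0,0,0,0,0,0,0],[0,0,0,0,0,0,0],[0,0,0,0,0,0,0]]]' && python3 -c "
from bench import ctrl;print(ctrl.close_job())"
```

```text
time: 15.65
position: [0.4343, -0.0139, 0.1727]
tool_rot: [-3.141, -0.019, 0.002]
ft_force: [-0.5, -0.1, 0.7]
grip_width: 0.007
grip_force: 0.0
the job is handed in; nothing more can be done
None
```

I tipped the two mirrored plates over, all four now show the pattern's hand, the carriage is home against its buffers, and the job was handed in at 15.65 s; no verdict came back.

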